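# Load the bench stops into the track

### The job

Push the three loose bench stops one by one with the fingertips through the flared mouth of the T-slot track, down the slot towards its closed end, then swing the keeper fully shut across the slot behind them so that they cannot slide out. Slide them on the board: do not grip, force or lift them or knock them over, and leave the other things on and round the board where they lie.

Things in the scene. Friction and masses are not known exactly. Their poses are not given: they have to be found in the camera images.
- board: Fixed plywood jig board lying on the saw top, 360 mm in x, 500 mm in y, 12 mm thick; origin at the centre of its underside, so its top is 12 mm above the origin. A 22 mm high, 18 mm wide wooden back stop runs along its far (+x) edge.
- track: Fixed aluminium T-slot track on the board, 96 mm wide (120 mm at the mouth), 12.5 mm high. Origin on its axis at the narrow throat of its mouth, level with the board's top; x points down the track to its closed end, y left of that, z up. The stops' discs run on the board in a 49 mm wide channel under two lips (8.5 to 12.5 mm up, from x = 12 mm on); the posts stand through the 27 mm slot between the lips.
- track_mouth (a point): Middle of the wide end of the mouth, at x = -39 mm in the track's frame, board-top level. Two flared lead-in plates, 12.5 mm high, narrow from about 95 mm apart here to the 49 mm throat at x = 0 (30 degrees either side). Fixed screw heads and pins on the track reach at most 19.5 mm above the board: fingertips 21 mm or more above the board pass over them and still push the posts.
- track_end (a point): The closed end of the channel on its axis, at x = 165 mm in the track's frame, board-top level: the discs stop against it and against one another, so three stops pushed up together stand at about x = 143, 99 and 55 mm.
- keeper (a joint): Keeper: flat dark steel bar, 12 mm wide, 12.5 to 17.5 mm above the board, swinging level about an upright pivot. In rad: 0 is shut (the bar points to the track's -y, square across the slot, against its stop pin); it grows as it opens; at 1.57 it points to the track's -x. It starts open, 1.8 to 2.4, on the +y side, and stays where it is left; pushing it by the knob takes about 0.5 N.
- keeper_pivot (a point): Pivot axis of the keeper, at x = 22 mm, y = 40 mm in the track's frame, 15 mm above the board. Shut, the keeper bars the slot: a stop's post axis must be beyond x = 38 mm for the keeper to shut behind it.
- keeper_knob (a point): On the black upright knob of the keeper, 12 mm in diameter, 17.5 to 46 mm above the board (this point: 32 mm), 55 mm from the pivot.
- stop0: Loose bench stop, one of three identical ones standing on the board: a plain steel post 20 mm in diameter on a black glide disc 44 mm in diameter and 6 mm thick; 46 mm tall over all, 160 g. Origin at the centre of the disc's underside, z up along the post. It slides easily when pushed low (under a newton); pushed within about 25 mm of the board it stays upright.
- stop1: Loose bench stop, one of three identical ones standing on the board: a plain steel post 20 mm in diameter on a black glide disc 44 mm in diameter and 6 mm thick; 46 mm tall over all, 160 g. Origin at the centre of the disc's underside, z up along the post. It slides easily when pushed low (under a newton); pushed within about 25 mm of the board it stays upright.
- stop2: Loose bench stop, one of three identical ones standing on the board: a plain steel post 20 mm in diameter on a black glide disc 44 mm in diameter and 6 mm thick; 46 mm tall over all, 160 g. Origin at the centre of the disc's underside, z up along the post. It slides easily when pushed low (under a newton); pushed within about 25 mm of the board it stays upright.
- pencil_2: Bystander: yellow carpenter's pencil 110 mm long, 12 mm thick, on the board in front of its back stop. Origin at the centre of its underside.
- offcut_3: Bystander: timber offcut 40 x 55 mm, 18 mm high, on the board in its near right corner, beside the track. Origin at the centre of its underside.
- nail_tin: Bystander: open grey tin 71 mm across, 56 mm high, on the saw top left of the board. Origin at the centre of its underside.
- tape_roll: Bystander: pale roll of masking tape 105 mm across, 25 mm high, lying left of the board. Origin at the centre of its underside.
- offcut_1: Bystander: timber offcut 34 x 160 mm, 19 mm high, on the right of the worktop. Origin at the centre of its underside.
- offcut_2: Bystander: timber offcut 32 x 55 mm, 20 mm high, on the near right of the worktop. Origin at the centre of its underside.
There are look-alikes about, which are no part of the job. What is shaped like the stop0 but green, purple or yellow is not meant.

How it is judged:
By the outcome, as a careful person would: the job done as asked, in the order asked, and still so for the second after the job is handed in, with the robot touching nothing.
It also fails if it takes over 70 s, if anything falls off the work surface, if the arm or the gripper's body presses on something with over 40 N, if the wrist force passes 120 N, or if a joint passes its speed limit or range.

### The arm

A 7-joint arm with a two-finger parallel gripper is mounted at the origin on a cart in front of the work surface, level with it; the furniture and walls round the work are solid. World frame = base frame: x ahead of the robot, y to its left, z up, the work surface at z = 0. Lengths are in mm, angles in rad, forces in N, time in s.
With the tool pointing down it reaches from about 400 to 900 mm from the base axis. Payload 5.6 kg.
Tool frame: the origin (TCP) lies midway between the tips of the shut fingers; the grasp point (between the pads) lies 19 mm behind it; z points along the fingers, y is the line along which they close (so a half turn about z gives the same grasp; the last joint's range is limited). The gripper opens to 92 mm and grips with 3 to 60 N. Pads are 20 mm wide; open, the fingers measure 128 mm over their backs; the gripper's body (75 mm by 189 mm) begins 69 mm behind the grasp point.
Start: joints at [-1.273, 0.468, -0.012, 1.603, 0.006, 1.071, -0.056], TCP at [217.298, 612.61, 214.592] pointing down, gripper open.
Joint ranges: [-2.53, 2.53], [-0.31, 2.02], [-1.57, 1.55], [0.28, 2.44], [-1.29, 4.43], [0.15, 1.84], [-2.92, 2.92]. Speed limits (rad/s): [2.57, 2.57, 3.14, 3.14, 3.14, 3.14, 3.14].

### API

Orientations are given as a rotation vector (axis times angle).
In Python, from cell import robot, grip, kin, viewer gives the robot as it stands. Calls block until the motion is done:
- robot.movep(position, orientation): joint-space move of the TCP to a pose.
- robot.servo_line(position, feed=150, rotation=None): straight line of the TCP; rotation=None keeps the orientation; feed is the mean speed in mm/s.
- robot.goto_joints(angles): joint-space move.
- grip(opening, newtons=None): opening from 0.0 (shut) to 1.0 (fully open); newtons is the grip in N (None keeps the last); returns when the fingers have stopped.
- robot.hold(seconds).
- kin.ik(position, orientation): joint angles nearest the present ones, or None.
- robot.observe(): the state.
- viewer.read_camera(name): name is "scene" or "top" or "wrist"; returns the picture (480x640x3 uint8, red, green, blue); there is no depth.
- viewer.camera_info(name): a dict with "camera_matrix" (3x3 intrinsics, pixels), "R" (3x3) and "t" (3): a world point X has camera coordinates R X + t. Camera axes: x right, y down, z forward; pixel columns grow to the right and rows downward; lengths in mm; the calibration is good to about 2 mm. The wrist camera is an equidistant fisheye: a pixel r from the principal point sees the ray r / f radians off the axis. A picture is of the moment at which its call begins: read the wrist's pose just before it. camera_info takes no time and is no camera call; for the wrist camera it gives the pose at the moment of the call.
A pose or a line that the arm cannot do raises robot.IKError and nothing moves.
- robot.job_done(): hands the job in; it is judged then, once.
Trained networks look in the newest picture that a camera, given by its name, has taken for a name from the list of things; names that differ only in an ending like _2 or _b are one class to them, and where a whole thing is asked for, a point or a joint stands for the part that bears it (a point fixed in the world has none). Each returns a list of dicts, best first, with "confidence" (0 to 1); they miss things now and then, are a little off and sometimes report something else, mostly with a low value. They report only what shows in the picture. A call takes as long as a camera call. They do not tell look-alikes from the thing itself.
- viewer.silhouettes(name, camera): "mask" (480x640 bool, what is visible of it).
- viewer.pinpoint(name, camera): "at" ([x, y, z] in mm, in the coordinates of the camera as it stood for that picture, good to about 4 mm: a listed point, or the origin of a listed thing).
The state is a dict: "t": time; "joints": joint angles; "joint_velocities": joint speeds; "joint_torque": joint torques, N m; "tcp_pos": TCP position; "tcp_rot": TCP orientation; "contact_force": force on the tool from outside, world axes, zero at the start; "wrist_torque": the same for the moment, N m; "grip_width": opening from 0.0 (shut) to 1.0 (fully open); "grip_force": force on a finger pad.
Only numpy, scipy, OpenCV 4.12 (cv2) and the standard library are available. Lean on these libraries where they do the work, as an engineer would, in place of code of your own. Each camera call takes 0.05 s, during which the arm holds its last target. There are 200 camera calls.

## Working session

There is one attempt and no reset: what is moved stays moved. The work goes in short steps, each a Python script; the robot and the scene stay as the last script left them, time stands still between calls to the robot, and variables do not carry over. Pictures are saved under pics/ and viewed, at most 10 in all, crops included, and the job is handed in when it is done.

```bash
mkdir -p pics; ls
cat > h.py <<'E'
import numpy as np, cv2
from cell import robot, grip, kin, viewer
from scipy.spatial.transform import Rotation as Rn
def w(cam,at,ci=None):
    ci=ci or viewer.camera_info(cam); return np.array(ci["R"]).T@(np.array(at)-np.array(ci["t"]))
def px(cam,X):
    ci=viewer.camera_info(cam); c=np.array(ci["R"])@np.array(X)+np.array(ci["t"]); p=np.array(ci["camera_matrix"])@c; return p[:2]/p[2]
def ray(cam,uv,z):
    ci=viewer.camera_info(cam);R=np.array(ci["R"]);o=-R.T@np.array(ci["t"])
    d=R.T@np.linalg.inv(ci["camera_matrix"])@[uv[0],uv[1],1]; return o+d*(z-o[2])/d[2]
def save(cam,name):
    im=viewer.read_camera(cam); cv2.imwrite("pics/"+name,im[:,:,::-1]); return im
E
python3 - <<'E'
from h import *
for c in ("top","scene"):
    save(c,c+"0.png")
    for n in ["board","track","track_mouth","track_end","keeper_pivot","keeper_knob","stop0","pencil_2","offcut_3","nail_tin"]:
        for d in viewer.pinpoint(n,c): 
            X=w(c,d["at"]); print(c,n,round(d["confidence"],2),X.round(),px(c,X).round())
o=robot.observe();print(o["t"],o["tcp_rot"],o["grip_width"])
E
```

```text
pics
top board 0.92 [532.  57.  -1.] [325. 264.]
top track 0.85 [553.  43.  11.] [329. 256.]
top track 0.28 [606.  71.  45.] [319. 235.]
top track_mouth 0.77 [555.  88.  11.] [313. 256.]
top track_end 0.79 [ 534. -115.   12.] [389. 261.]
top keeper_pivot 0.83 [589.  18.  29.] [339. 241.]
top keeper_knob 0.59 [607.  68.  47.] [319. 234.]
top keeper_knob 0.23 [588.  19.  27.] [338. 242.]
top stop0 0.77 [437. 142.   8.] [294. 300.]
top stop0 0.74 [539. 208.  18.] [268. 263.]
top stop0 0.72 [583. 354.   1.] [215. 249.]
top stop0 0.7 [509. 364.   0.] [211. 276.]
top stop0 0.69 [ 799. -131.    4.] [390. 165.]
top stop0 0.52 [ 425. -265.    4.] [446. 300.]
top stop0 0.44 [ 344. -369.    3.] [487. 330.]
top pencil_2 0.51 [682. 123.  16.] [299. 209.]
top offcut_3 0.82 [ 490. -356.   -0.] [478. 275.]
top offcut_3 0.57 [ 347. -367.    2.] [486. 329.]
top nail_tin 0.77 [381. 450.   3.] [179. 324.]
scene board 0.79 [535.  59.   2.] [324. 274.]
scene track 0.64 [553.  44.  11.] [332. 272.]
scene track 0.46 [ 344. -362.    1.] [349. 428.]
scene track_mouth 0.83 [558.  87.  13.] [326. 262.]
scene tr
[... 197 characters left out ...]
.]
scene stop0 0.7 [617. 186.  10.] [326. 239.]
scene stop0 0.68 [507. 364.   3.] [264. 224.]
scene stop0 0.66 [ 431. -266.    3.] [360. 372.]
scene stop0 0.65 [432. 138.  11.] [273. 268.]
scene stop0 0.64 [ 797. -134.   -3.] [454. 282.]
scene stop0 0.46 [539. 204.  13.] [298. 243.]
scene stop0 0.45 [581. 360.   0.] [287. 219.]
scene pencil_2 0.52 [ 538. -117.   16.] [363. 307.]
scene pencil_2 0.4 [680. 116.   8.] [359. 245.]
scene offcut_3 0.9 [ 488. -353.    2.] [411. 391.]
scene offcut_3 0.72 [ 343. -363.    2.] [349. 428.]
scene offcut_3 0.65 [393. -97.  13.] [303. 326.]
scene nail_tin 0.66 [388. 453.   3.] [215. 222.]
1.1 [5.32921996e-01 3.09603710e+00 3.81721925e-05] 0.9966776648293791
```

Run:
```python
import cv2
a=cv2.imread("pics/top0.png")[150:350,150:500]; cv2.imwrite("pics/t1.png",cv2.resize(a,(790,451),interpolation=cv2.INTER_CUBIC))
```

```text
(no output)
```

View pics/t1.png

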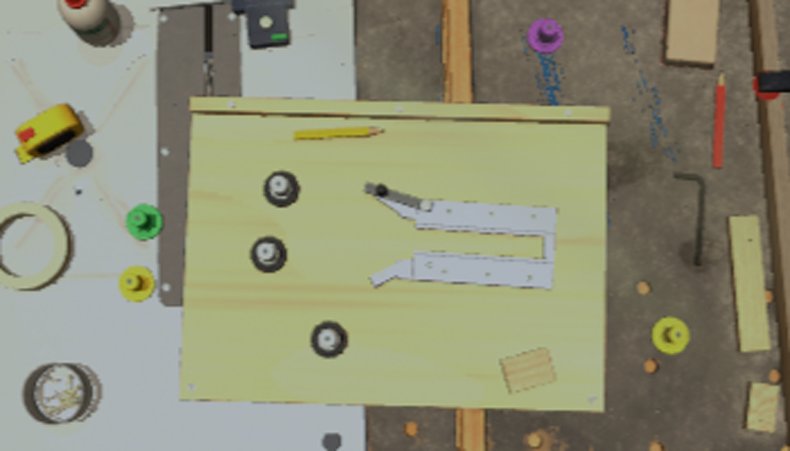

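View pics/scene0.png

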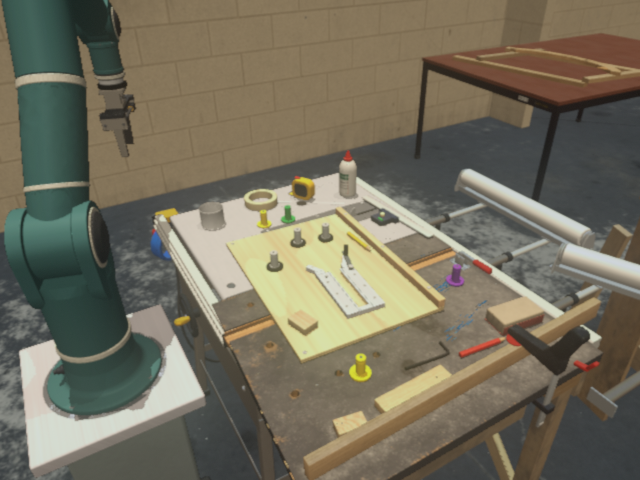

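The loose stops are the three steel-and-black ones, at crop px (281,188), (268,254) and (329,339). In the full top image that is about (274,233), (269,262) and (296,300). The look-alikes are green (144,221), yellow (136,283) and (670,335), and purple (545,35). They're all off the board, so I'm leaving them out. Next I'll refine positions with the wrist camera.

```bash
cat >> h.py <<'E'
def rot(psi):
    "tool z down, tool x horizontal at heading psi (fingers close across psi)"
    x=np.array([np.cos(psi),np.sin(psi),0]); z=np.array([0,0,-1.]); return Rn.from_matrix(np.c_[x,np.cross(z,x),z]).as_rotvec()
def jrot(p,psi):
    "half-turn variant nearest the present joints"
    q0=np.array(robot.observe()["joints"]); c=[]
    for k in (0,np.pi):
        q=kin.ik(list(p),list(rot(psi+k)))
        if q is not None: c.append((np.abs(np.array(q)-q0).max(),psi+k))
    return rot(min(c)[1])
E
python3 - <<'E'
from h import *
import json
R=Rn.from_rotvec(robot.observe()["tcp_rot"]).as_matrix();print("toolx",R[:,0].round(2))
out=[]
for i,(p,psi) in enumerate([((520,160,330),-1.6),((540,40,330),-1.6),((540,40,330),-2.3),((580,100,330),-0.9)]):
    r=jrot(p,psi); robot.movep(list(p),list(r)); robot.hold(0.2)
    ci=viewer.camera_info("wrist"); im=save("wrist",f"w{i}.png")
    np.savez(f"ci{i}.npz",R=ci["R"],t=ci["t"],K=ci["camera_matrix"])
    C=-np.array(ci["R"]).T@np.array(ci["t"]); print(i,"cam",C.round(),robot.observe()["t"])
    for n in ["track","track_mouth","track_end","keeper_pivot","keeper_knob","stop0"]:
        for d in viewer.pinpoint(n,"wrist"):
            if d["confidence"]<.35: continue
            X=w("wrist",d["at"],ci); out.append((n,d["confidence"],*X)); print(n,round(d["confidence"],2),X.round(1))
json.dump(out,open("o.json","w"))
E
```

```text
toolx [-0.94  0.33 -0.  ]
0 cam [523. 245. 499.] 3.3583
track 0.76 [558.6  42.5  13.5]
track_end 0.65 [ 540.6 -122.5    9.6]
keeper_pivot 0.95 [591.2  19.8  26.9]
keeper_pivot 0.43 [ 488.5 -361.1   -1.6]
keeper_knob 0.62 [608.8  71.2  45.4]
stop0 0.93 [539.2 204.6  10.1]
stop0 0.83 [616.3 193.5   8.8]
stop0 0.73 [ 5.133e+02  3.654e+02 -2.000e-01]
stop0 0.67 [ 433.  -269.1   -4.7]
stop0 0.57 [587.7 356.7  -3.2]
stop0 0.56 [440.9 138.4  12.1]
1 cam [543. 126. 499.] 4.4667
track 0.67 [557.   42.6  14.9]
track_end 0.93 [ 540.9 -123.3    6.4]
track_end 0.62 [690.9 115.3  10. ]
keeper_knob 0.79 [608.1  70.2  46.9]
stop0 0.86 [ 433.6 -268.2   -2.3]
stop0 0.66 [539.2 206.2  11.5]
stop0 0.65 [ 800.4 -130.6    1.9]
stop0 0.61 [592.4  19.6  26.7]
2 cam [597. 103. 500.] 5.7083
track_end 0.79 [ 539.5 -120.4    7.4]
track_end 0.47 [ 345.2 -365.4   -5.2]
keeper_pivot 0.67 [594.4  18.3  29.5]
keeper_knob 0.59 [609.6  69.5  45.2]
stop0 0.94 [512.4 366.8  -4.5]
stop0 0.93 [441.1 139.9  10.2]
stop0 0.92 [ 801.1 -129.5    5.6]
stop0 0.87 [615.6 192.5   6.9]
stop0 0.75 [588.4 358.   -2.5]
stop0 0.58 [540.9 206.   11.9]
3 cam [528. 166. 500.] 7.4333
track_mouth 0.59 [393.3 -93.6  10.4]
track_end 0.8 [ 541.5 -119.9    7.1]
keeper_pivot 0.71 [595.3  20.3  28.4]
keeper_knob 0.73 [608.6  69.9  44.7]
stop0 0.86 [542.  207.1   8.6]
stop0 0.78 [ 801.7 -130.     4.9]
stop0 0.74 [615.2 192.8  10.9]
stop0 0.7 [ 433.2 -268.9   -3.2]
stop0 0.67 [583.6 356.6  -3.7]
stop0 0.59 [440.9 138.   13.7]
```

```bash
cat >> h.py <<'E'
from scipy.optimize import least_squares
def T(p,x,y): # track->world
    c,s=np.cos(p[2]),np.sin(p[2]); return np.array([p[0]+c*x-s*y,p[1]+s*x+c*y])
def plane(im,ci,x0,x1,y0,y1,z,s):
    "ortho view: rows = x decreasing downward, cols = y decreasing rightward"
    xs=np.arange(x1,x0,-1/s); ys=np.arange(y1,y0,-1/s); X,Y=np.meshgrid(xs,ys,indexing="ij")
    c=np.stack([X,Y,0*X+z],-1)@np.array(ci["R"]).T+np.array(ci["t"])
    rho=np.hypot(c[...,0],c[...,1]); th=np.arctan2(rho,c[...,2]); K=ci["K"]
    u=K[0,2]+K[0,0]*th*c[...,0]/rho; v=K[1,2]+K[1,1]*th*c[...,1]/rho
    return cv2.remap(im,u.astype(np.float32),v.astype(np.float32),cv2.INTER_LINEAR)
E
python3 - <<'E'
from h import *
obs=[((0,0),(557.5,42.6),2),((-39,0),(556.5,87.5),1.5),((165,0),(540.2,-121),2.5),((22,40),(592.5,19.3),2)]
f=lambda p:np.concatenate([k**.5*(T(p,*a)-b) for a,b,k in obs])
r=least_squares(f,[557,43,-1.66]); print(r.x,f(r.x).round(1)); p=r.x; np.save("p.npy",p)
ims=[]
for i in (1,2):
    o=plane(cv2.imread(f"pics/w{i}.png"),np.load(f"ci{i}.npz"),490,630,-150,110,24.5,3)
    def q(x,y): a=T(p,x,y); return int((110-a[1])*3),int((630-a[0])*3)
    for a,b in [((-39,0),(165,0)),((0,24.5),(0,-24.5)),((12,13.5),(165,13.5)),((12,-13.5),(165,-13.5)),((0,48),(165,48)),((0,-48),(165,-48)),((-39,47.5),(0,24.5)),((-39,-47.5),(0,-24.5))]:
        cv2.line(o,q(*a),q(*b),(0,0,255),1)
    cv2.circle(o,q(22,40),4,(255,0,0),1); ims.append(o)
o=np.vstack(ims);cv2.imwrite("pics/pl.png",cv2.resize(o,None,fx=.7,fy=.7,interpolation=cv2.INTER_AREA))
E
```

```text
[555.04758323  44.50291855  -1.65840546] [-3.5  2.7  2.4 -5.1  0.6  1.8  0.7 -0.3]
```

View pics/pl.png

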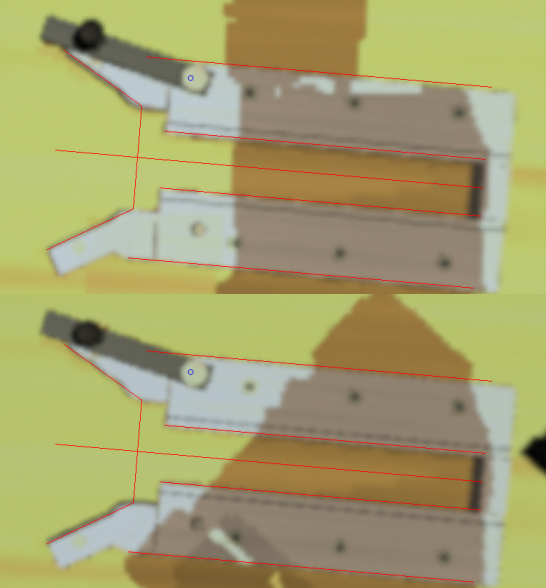

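The fit is good to a couple of mm. The keeper shows at the upper left, with its knob at px (88,36). I'll zoom in on the track frame to refine it.

Run:
```python
from h import *
p=np.load("p.npy"); s=3.4; ims=[]
for i in (2,1):
    ci=np.load(f"ci{i}.npz"); X,Y=np.meshgrid(np.arange(-52,180,1/s),np.arange(64,-64,-1/s)) if 0 else np.meshgrid(np.arange(-52,180,1/s),np.arange(42,-42,-1/s))
    W=T(p,X,Y); c=np.stack([W[0],W[1],0*X+24.5],-1)@ci["R"].T+ci["t"]
    rho=np.hypot(c[...,0],c[...,1]); th=np.arctan2(rho,c[...,2]); K=ci["K"]
    o=cv2.remap(cv2.imread(f"pics/w{i}.png"),(K[0,2]+K[0,0]*th*c[...,0]/rho).astype(np.float32),(K[1,2]+K[1,1]*th*c[...,1]/rho).astype(np.float32),cv2.INTER_CUBIC)
    for x in range(-40,180,20): 
        for y in (13.5,-13.5): cv2.line(o,(int((x+52)*s),int((42-y)*s)),(int((x+55)*s),int((42-y)*s)),(0,0,255),1)
    for y in (24.5,-24.5): cv2.line(o,(int(44*s),int((42-y)*s)),(int(52*s),int((42-y)*s)),(0,0,255),1)
    for x in (12,165): cv2.line(o,(int((x+52)*s),int(40*s)),(int((x+52)*s),int(44*s)),(0,0,255),1)
    ims.append(o)
cv2.imwrite("pics/tf.png",np.vstack(ims))
```

```text
(no output)
```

View pics/tf.png

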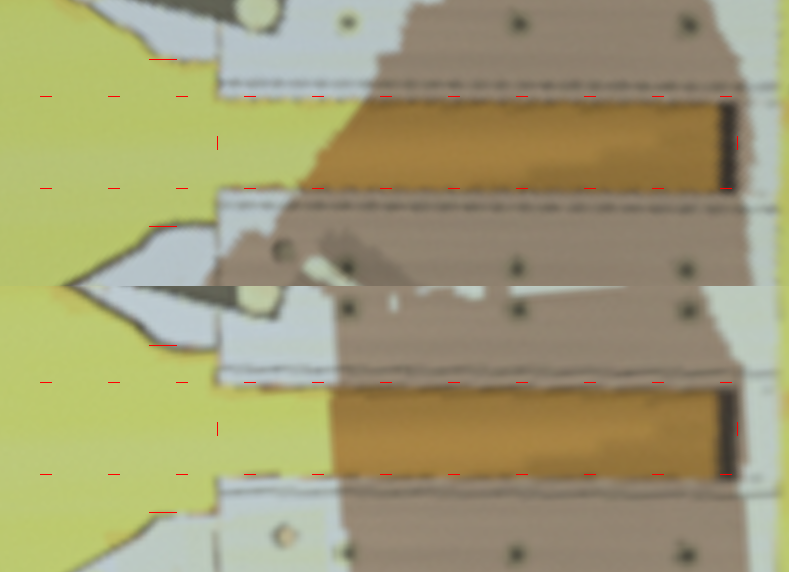

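The x origin matches. The axis needs about -0.4 mm and -0.007 rad. I'll do a close-crop check of the chosen stops along with the first push.

```bash
cat >> h.py <<'E'
P=np.load("p.npy"); P=np.array([*T(P,0,-.4),P[2]-.007])
Z=34.5; NEST=17.1
def pose(x,y,phi,back,z=Z):
    "TCP that has a post at track (x,y) ahead of it at heading phi (track frame), back mm away"
    return [*T(P,x-back*np.cos(phi),y-back*np.sin(phi)),z], P[2]+phi
def cur(psi): # half-turn variant nearest current orientation
    a=Rn.from_rotvec(robot.observe()["tcp_rot"]); return min((rot(psi),rot(psi+np.pi)),key=lambda r:(a.inv()*Rn.from_rotvec(r)).magnitude())
def approach(x,y,phi,back=NEST+12):
    p,psi=pose(x,y,phi,back,105); robot.movep(p,list(jrot(p,psi))); robot.servo_line([p[0],p[1],Z],feed=120)
def push(x,y,phi,feed=80,back=NEST):
    p,psi=pose(x,y,phi,back); robot.servo_line(p,feed=feed,rotation=list(cur(psi)))
    o=robot.observe(); print("t",round(o["t"],2),"F",np.round(o["contact_force"],1),"err",np.round(np.array(o["tcp_pos"])-p,1))
def retreat(x,y,phi,back=NEST+14):
    p,_=pose(x,y,phi,back); robot.servo_line(p,feed=100); robot.servo_line([*p[:2],105],feed=200)
def inv(Wxy): 
    d=np.array(Wxy)-P[:2]; c,s=np.cos(P[2]),np.sin(P[2]); return c*d[0]+s*d[1],-s*d[0]+c*d[1]
SA,SB,SC=[inv(v) for v in ((615.6,192.9),(540.3,206.),(441.,138.8))]
E
python3 - <<'E'
from h import *
print(P,np.round([SA,SB,SC],1))
ci=np.load("ci0.npz");a=plane(cv2.imread("pics/w0.png"),ci,400,660,80,250,12,1.8)
grip(14/92); print(robot.observe()["grip_width"]*92)
h=np.arctan2(0-SA[1],-68-SA[0]); approach(*SA,h); push(*SA,h); push(-68,0,h)
ci=dict(viewer.camera_info("wrist")); ci["K"]=ci["camera_matrix"]; im=save("wrist","w5.png")
b=plane(np.ascontiguousarray(im[:,:,::-1]),ci,400,660,30,250,58,1.8)
cv2.imwrite("pics/a5.png",np.hstack([a,b]))
for d in viewer.pinpoint("stop0","wrist"):
    if d["confidence"]>.4: X=w("wrist",d["at"],ci); print(d["confidence"],X.round(1),np.round(inv(X[:2]),1))
E
```

```text
[554.64911732  44.53791739  -1.66540546] [[-153.5   46.7]
 [-159.4  -29.5]
 [ -83.1 -122. ]]
13.786148585307783
t 11.08 F [ 1.  -0.5  0.6] err [ 0.3 -0.4  0.9]
t 12.45 F [-0.8 -0.2  0.2] err [-0.1 -0.  -0.3]
0.86 [438.1 138.6  11.3] [ -82.6 -124.9]
0.86 [560.6 116.6   8.3] [-72.3  -0.8]
0.8 [513.6 367.9  -4.5] [-318.   -71.4]
0.73 [539.7 206.8  13. ] [-160.1  -30.2]
0.67 [539.6  57.5   0. ] [-11.5 -16.2]
```

View pics/a5.png

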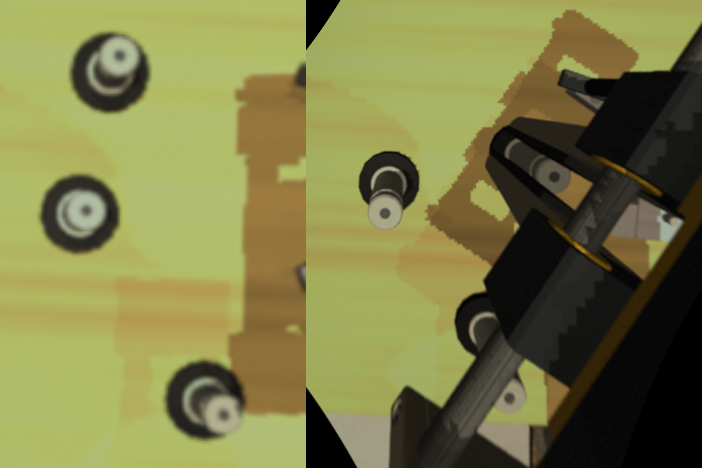

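Left view: the three steel-and-black stops are confirmed at (110,72), (80,213) and (205,400). Right view: stop A stands upright in the finger nest at about (530,160). I'll carry on down the slot.

```bash
cat >> h.py <<'E'
def down(xe):
    push(-62,0,0,feed=12); push(-20,0,0); push(10,0,0,feed=50); push(50,0,0,feed=60)if xe>60 else None; push(xe,0,0)
def look(name,cam="wrist"):
    ci=dict(viewer.camera_info(cam)); im=save(cam,name)
    for d in viewer.pinpoint("stop0",cam):
        X=w(cam,d["at"],ci)
        if d["confidence"]>.3 and 400<X[0]<680 and -130<X[1]<260: print("stop",round(d["confidence"],2),np.round(inv(X[:2]),1))
E
python3 - <<'E'
from h import *
down(138); retreat(138,0,0); look("w6.png")
E
```

```text
t 13.46 F [-1.2 -0.1 -0.3] err [-0.3  0.1 -0.2]
t 14.13 F [0.1 0.1 0.7] err [ 0.2 -0.4  0.1]
t 14.88 F [-0.2 -0.1  0.3] err [ 0.  -0.2 -0. ]
t 15.7 F [-0.  -0.1 -0.5] err [ 0.  -0.1 -0. ]
t 16.95 F [0.3 0.9 0.5] err [ 0.1  0.4 -0. ]
stop 0.95 [133.8  -4. ]
stop 0.85 [ -81. -123.]
```

Run:
```python
from h import *
h=np.arctan2(-SB[1],-70-SB[0]); approach(*SB,h); push(*SB,h); push(-70,0,h); down(96); retreat(96,0,0)
h=np.pi/2; S=(-82,-123.5); approach(*S,h); push(*S,h); push(-80,0,h); retreat(-80,0,h)
look("w7.png")
```

```text
t 20.02 F [-0.2  0.8  1. ] err [ 0.7 -0.9  0.7]
t 21.34 F [ 0.1  0.5 -0.9] err [-0.2  0.2 -0.2]
t 22.23 F [ 1.5  1.2 -0.9] err [0.1 0.2 0. ]
t 22.91 F [ 0.4 -0.   0.2] err [-0.  -0.3 -0. ]
t 23.66 F [ 0.5  0.5 -0.1] err [ 0.1 -0.1  0. ]
t 24.48 F [-0.4  0.1 -0.4] err [ 0. -0.  0.]
t 25.2 F [0.3 0.5 0.2] err [-0.1 -0.3 -0.1]
t 27.95 F [0.4 0.7 1. ] err [1.1 0.  0.6]
t 29.64 F [ 0.3  0.2 -0.1] err [-0.1  0.   0. ]
stop 0.98 [97.3  1.5]
stop 0.79 [-80.1   1.9]
stop 0.63 [137.8  -2. ]
```

Run:
```python
from h import *
approach(-80,0.5,0); push(-80,0,0); down(53); retreat(53,0,0)
p,psi=pose(-20,20,0,60,250); robot.movep(p,list(jrot(p,psi)));robot.hold(.2)
look("w8.png"); ci=viewer.camera_info("wrist")
for n in("keeper_knob","keeper_pivot"):
    for d in viewer.pinpoint(n,"wrist"): X=w("wrist",d["at"],ci);print(n,round(d["confidence"],2),np.round(inv(X[:2]),1),X[2].round(1))
```

```text
t 32.79 F [1.  0.7 0.1] err [ 0.4 -1.2  0.6]
t 34.44 F [0.8 0.7 0.7] err [ 0.  0. -0.]
t 35.12 F [0.1 1.  0.8] err [-0.1 -0.5 -0. ]
t 35.87 F [0.5 0.3 0.3] err [-0.  -0.2  0. ]
t 36.55 F [0.6 0.1 0.5] err [-0.2 -0.5 -0.1]
stop 0.83 [99.2  0.3]
stop 0.8 [140.2  -1.8]
stop 0.58 [54.4  2.3]
keeper_knob 0.77 [-31.   54.1] 46.4
keeper_pivot 0.79 [23.1 42.4] 32.1
```

View pics/w8.png

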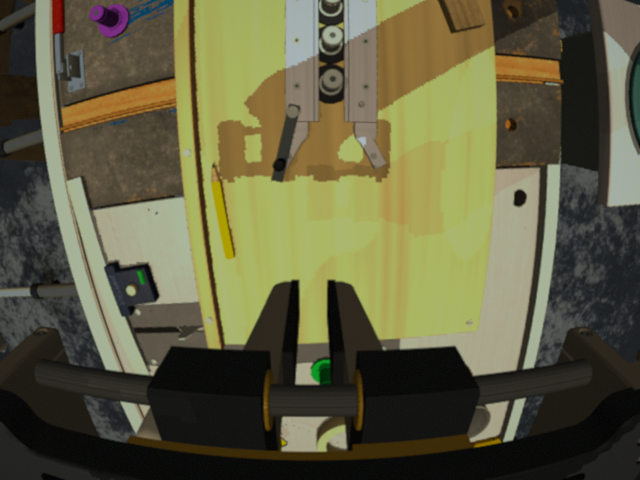

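All three stops stand in the slot, at px (331,5), (331,40) and (331,82). The keeper is open with its knob at (281,165), which is about 1.83 rad. Now I'll swing it shut.

Run:
```python
from h import *
grip(8/92); N=14.5
kn=lambda th:(22-55*np.sin(th),40-55*np.cos(th))
th=1.83; approach(*kn(th),-th,back=N+12); push(*kn(th),-th,back=N,feed=40)
for th in np.linspace(1.83,0,14)[1:]:
    p,psi=pose(*kn(th),-th,N); robot.servo_line(p,feed=35,rotation=list(cur(psi)))
    F=np.array(robot.observe()["contact_force"])[:2]
    if np.hypot(*F)>12: print("stop at",th,F);break
for k in range(1,13):
    x,y=kn(0); p,psi=pose(x+.5*k,y,0,N); robot.servo_line(p,feed=15)
    F=np.array(robot.observe()["contact_force"])[:2]; f=-(F@[np.cos(P[2]),np.sin(P[2])])
    if f>4: break
print(k,f,robot.observe()["t"])
robot.hold(.1); retreat(22,-15,0,back=N+16)
p,psi=pose(-20,0,0,60,250); robot.movep(p,list(jrot(p,psi)));robot.hold(.2)
look("w9.png"); ci=viewer.camera_info("wrist")
for n in("keeper_knob","keeper_pivot"):
    for d in viewer.pinpoint(n,"wrist"): X=w("wrist",d["at"],ci);print(n,round(d["confidence"],2),np.round(inv(X[:2]),1),X[2].round(1))
im=cv2.imread("pics/w9.png")[0:220,180:500]; cv2.imwrite("pics/w9c.png",cv2.resize(im,None,fx=2.4,fy=2.4,interpolation=cv2.INTER_CUBIC))
```

```text
t 41.38 F [-0.5 -0.8  1.1] err [-0.   0.3  0.4]
3 4.917986008787213 47.0
stop 0.7 [139.3   0.4]
stop 0.59 [101.1  -0.6]
stop 0.58 [50.4  1.2]
keeper_knob 0.94 [ 20.  -14.1] 44.6
keeper_pivot 0.84 [20.9 42.8] 28.6
```

View pics/w9c.png

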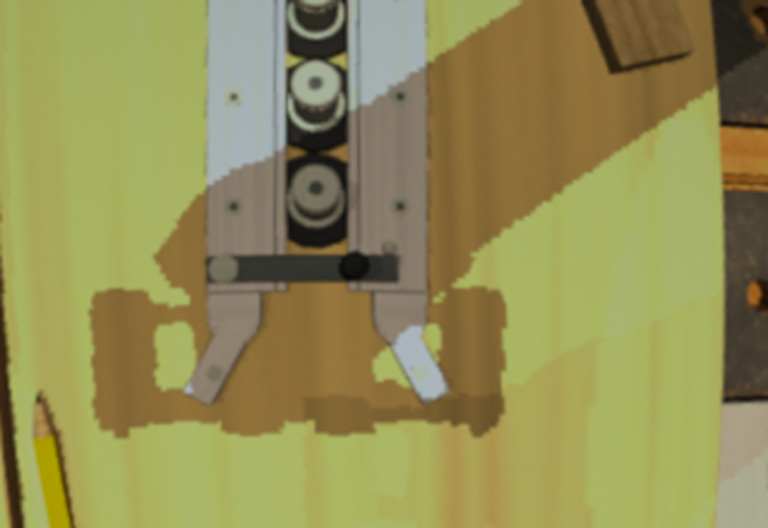

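The keeper lies square across the slot against its pin, with the knob at crop px (353,265) and the pin at (389,247). The stops stand upright behind it at (316,20), (316,90) and (316,190), and nothing else near the track has moved.

```bash
python3 -c "
from h import *
print(robot.job_done())"
```

```text
the job is handed in; nothing more can be done
None
```

I pushed all three stops down the slot, swung the keeper shut against its pin behind them, and handed the job in at about 50 s; the last picture shows them upright and nothing else near the track disturbed.

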